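# Ratchet a filter cell tight in the bench clamp

### The arm

A 7-joint arm with a two-finger parallel gripper is mounted at the origin on the work surface. World frame = base frame: x ahead of the robot, y to its left, z up, the work surface at z = 0. Lengths are in m, angles in rad, forces in N, time in s.
With the tool pointing down it reaches from about 0.425 to 0.825 m from the base axis. Payload 3.6 kg.
Tool frame: the origin (TCP) lies where the fingers leave the gripper's body, on its centre line; the fingertips stand 73 mm ahead of it and the grasp point (between the pads) lies 54 mm ahead of it; z points along the fingers, y is the line along which they close (so a half turn about z gives the same grasp; the last joint's range is limited). The gripper opens to 85 mm and grips with 20 to 120 N. Pads are 22 mm wide; open, the fingers measure 114 mm over their backs; the gripper's body (76 mm by 85 mm) begins 54 mm behind the grasp point. The pads swing forward as they close: fully open they stand 13 mm farther back than shut.
Start: joints at [-1.147, 0.615, -0.013, 1.423, 0.008, 1.103, -0.04], TCP at [0.283, 0.585, 0.304] pointing down, gripper open.
Joint ranges: [-3.12, 3.12], [-0.3, 2.06], [-1.34, 1.32], [0.26, 2.42], [-1.36, 4.5], [0.01, 1.98], [-2.84, 2.84]. Speed limits (rad/s): [2.79, 2.79, 3.14, 3.14, 3.14, 3.14, 3.14].

### API

Orientations are given as a unit quaternion [x, y, z, w].
In Python, from station import arm, snapshot, camera_info, ticket gives the robot as it stands. Calls block until the motion is done:
- arm.movep(position, orientation): joint-space move of the TCP to a pose.
- arm.line_to(position, velocity=0.15, ori=None): straight line of the TCP; ori=None keeps the orientation; velocity is the mean speed in m/s.
- arm.move_j(angles): joint-space move.
- arm.move_gripper(opening, effort=None): opening from 0.0 (shut) to 1.0 (fully open); effort is the grip in N (None keeps the last); returns when the fingers have stopped.
- arm.pause(seconds).
- arm.ik(position, orientation): joint angles nearest the present ones, or None.
- snapshot(name): name is "scene" or "top"; returns the picture (384x512x3 uint8, blue, green, red); there is no depth.
- camera_info(name): a dict with "fx", "fy", "cx", "cy" (pixels), "R" (3x3) and "t" (3): a world point X has camera coordinates R X + t. Camera axes: x right, y down, z forward; pixel columns grow to the right and rows downward; lengths in m; the calibration is good to about 2 mm. A picture is of the moment at which its call begins. camera_info takes no time and is no camera call.
A pose or a line that the arm cannot do raises arm.MotionError and nothing moves.
- ticket.finish_job(): hands the job in; it is judged then, once.
Readings, each from a call of its own:
- arm.read_time(): time.
- arm.read_joint_positions(): joint angles.
- arm.read_dq(): joint speeds.
- arm.read_effort(): joint torques, N m.
- arm.read_tool_pos(): TCP position.
- arm.read_eef_rot(): TCP orientation.
- arm.read_ft_force(): force on the tool from outside, world axes, zero at the start.
- arm.read_wrist_torque(): the same for the moment, N m.
- arm.read_opening(): opening from 0.0 (shut) to 1.0 (fully open).
- arm.read_finger_force(): force on a finger pad.
Only numpy, scipy, OpenCV 4.12 (cv2) and the standard library are available. Lean on these libraries where they do the work, as an engineer would, in place of code of your own. Each camera call takes 0.05 s, during which the arm holds its last target. There are 200 camera calls.

### The job

The bench clamp's ratchet is set to release: flip its direction selector over to the clamping side with a light push, then swing the handle back and forth by its knob until the filter cell is firmly held upright between the moving jaw and the stop. The last pull should stiffen to about 9 or 10 N at the knob; beyond 13 N the cell is crushed. Work the jaw only through the handle, do not touch the cell, leave the other things where they are, and let go of the clamp when it is tight.

Things in the scene. Friction and masses are not known exactly. Their poses are not given: they have to be found in the camera images.
- clamp: Grey cast base of the ratchet clamp, fixed to the bench: a 140 x 330 x 14 mm plate with an 84 mm square, 30 mm high gearbox. Origin on the bench directly under the ratchet's vertical axis, z up. In its frame the handle points to -x when centred (towards the robot), the jaw closes along +y, and the cell and stop lie on the +y side.
- axis_head (a point): Point on the ratchet's vertical axis at the top face of the steel handle (71 mm above the bench).
- knob (a point): Middle of the upright black round knob at the handle's free end, 22 mm diameter, 49 mm high, from 71 to 120 mm above the bench; this point is 96 mm up and 150 mm from the ratchet axis. Can be pinched from above; it spins freely on its post.
- handle (a joint): Handle angle about the ratchet axis, rad: 0 along the clamp's -x, growing counter-clockwise from above (knob towards the clamp's -y), stops at -0.75 and +0.75. Selector on clamping side: growing angle drives the jaw (5 to 6 N at the knob while it runs free, then 1 N more per 9.4 N of grip), falling angle clicks back (2 to 3 N). Teeth are 0.42 rad apart: that much of a stroke can be idle.
- selector (a joint): Angle of the direction selector relative to the handle, rad, growing counter-clockwise seen from above: -0.40 (stop) releases (falling handle angle opens the jaw), +0.40 (stop) clamps. It stays where it is left; flip it fully over. About 3 N at its tab turns it; the handle itself yields at about 4 N there.
- selector_tab (a point): Centre of the upright dark steel tab of the selector, 22 mm long (along the lever), 7 mm thick, from 76 to 102 mm above the bench; 28 mm from the selector's pivot and, with the selector centred, 84 mm from the ratchet axis, on top of the handle. Its lever points outward towards the knob. The knob stands 66 mm further out.
- selector_pivot (a point): Point on the selector's vertical pivot at the height of the tab's centre, 56 mm from the ratchet axis on the handle's centreline.
- jaw: Moving steel jaw with a thin rubber facing, a block 60 mm wide (clamp x), 22 mm thick, 54 mm high. Origin on its thickness centre, its axes parallel to the clamp's. It closes along the clamp's +y, 16 mm per rad of driven handle angle, and holds where it is left.
- jaw_face (a point): Centre of the jaw's flat clamping face, which looks along the clamp's +y, 42 mm above the bench.
- stop: Fixed steel stop block, 72 mm wide, 24 mm thick, 62 mm high, on the clamp's base plate; its distance from the jaw differs each time. Origin at the centre of its underside.
- stop_face (a point): Centre of the stop's flat face, which looks along the clamp's -y towards the jaw, 45 mm above the bench.
- cell: Filter cell to be clamped: loose aluminium cylinder, 52 mm diameter, 84 mm high plus a 14 mm wide brass nipple, standing upright on the base plate between jaw and stop, not touching them at first; the jaw pushes it along until it meets the stop. Origin at the centre of its underside.
- spare_cell: Bystander: plain aluminium cylinder, 44 mm diameter, 50 mm high, standing behind the clamp. Origin under its centre.
- bottle: Bystander: amber bottle, 52 mm diameter, 130 mm high, standing behind the clamp. Origin under its centre.
- beaker: Bystander: glass beaker, 64 mm diameter, 80 mm high, standing behind the clamp. Origin under its centre.
- driver: Bystander: screwdriver, 200 mm long, lying to the right of the clamp.
- carton: Bystander: cardboard carton, 90 x 120 x 70 mm, left of the clamp. Origin under its centre.
- jar: Bystander: white jar, 60 mm diameter, 80 mm high, at the right. Origin under its centre.
- weight: Bystander: brass weight, 32 mm diameter, 50 mm high, at the left. Origin under its centre.
Mind the look-alikes: they are no part of the job. Leave any blue look-alike of the cell alone.

How it is judged:
By the outcome, as a careful person would: the job done as asked, in the order asked, and still so for the second after the job is handed in, with the robot touching nothing.
It also fails if it takes over 58 s, if anything falls off the work surface, if the arm or the gripper's body presses on something with over 40 N, if the wrist force passes 120 N, or if a joint passes its speed limit or range.

## Working session

There is one attempt and no reset: what is moved stays moved. The work goes in short steps, each a Python script; the robot and the scene stay as the last script left them, time stands still between calls to the robot, and variables do not carry over. Pictures are saved under pics/ and viewed, at most 10 in all, crops included, and the job is handed in when it is done.

```bash
ls; mkdir -p pics
python3 - <<'E'
from station import arm, snapshot, camera_info
import cv2
for n in ("scene","top"):
    im=snapshot(n); cv2.imwrite(f"pics/{n}0.png",cv2.resize(im,(800,600),interpolation=cv2.INTER_CUBIC)); cv2.imwrite(f"raw_{n}0.png",im)
    c=camera_info(n); print(n,c)
print(arm.read_time(),arm.read_eef_rot(),arm.read_ft_force())
E
```

```text
pics
scene {'fx': 451.14394732540296, 'fy': 451.14394732540296, 'cx': 258.92475505924534, 'cy': 190.11446573656363, 'R': array([[-0.70994382,  0.70401267,  0.01859929],
       [ 0.47162754,  0.49488238, -0.72983484],
       [-0.52301743, -0.5093698 , -0.68337045]]), 't': array([ 0.4120868 , -0.20053868,  1.56368856])}
top {'fx': 409.8604870622847, 'fy': 409.8604870622847, 'cx': 253.52861758526365, 'cy': 193.64851480180724, 'R': array([[-0.01464565, -0.99978984,  0.01434529],
       [-0.98520978,  0.01197947, -0.17093326],
       [ 0.17072548, -0.01663655, -0.98517817]]), 't': array([0.01805128, 0.58947654, 1.00477594])}
0.1 [ 2.22997799e-01  9.74818274e-01 -1.12409202e-03 -2.26686530e-04] [ 0.33055191 -0.51134512  0.14781103]
```

View pics/top0.png

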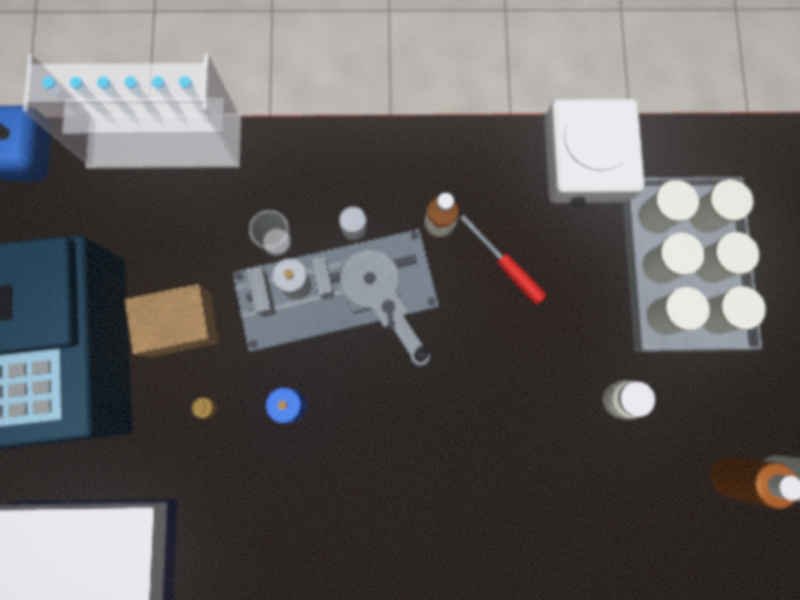

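View pics/scene0.png

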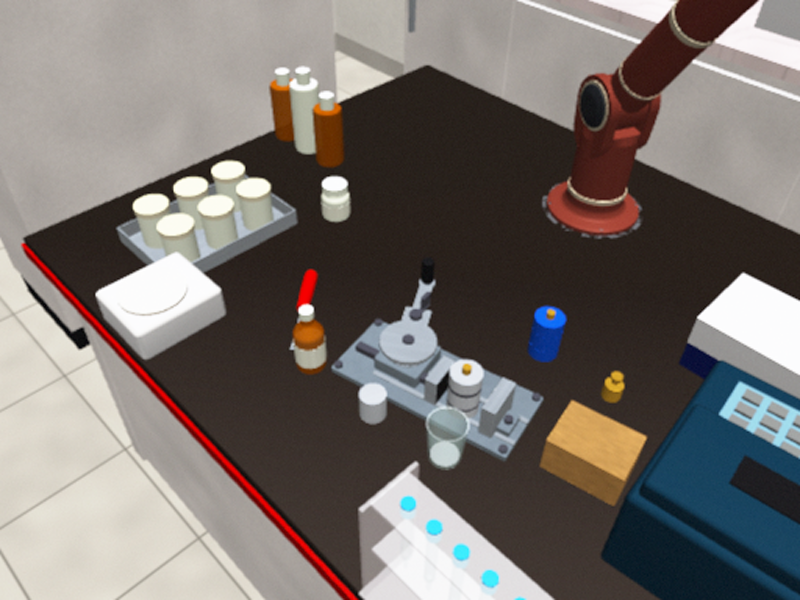

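The top view shows the axis hub at about (370,278), the knob at (421,353), the selector pivot at about (389,306), and the plate corners at (234,271), (418,230), (437,304) and (249,350). These are in 800x600 pixels. Next I back-project these points and crop a close-up.

```bash
cat > h.py <<'E'
import numpy as np, cv2
from station import arm, snapshot, camera_info, ticket
def back(cam,uv,z):
    c=camera_info(cam); d=np.array([(uv[0]-c['cx'])/c['fx'],(uv[1]-c['cy'])/c['fy'],1.])
    R,t=c['R'],c['t']; o=-R.T@t; d=R.T@d; return o+d*(z-o[2])/d[2]
def proj(cam,X):
    c=camera_info(cam); p=np.asarray(X)@c['R'].T+c['t']
    return np.c_[c['fx']*p[:,0]/p[:,2]+c['cx'],c['fy']*p[:,1]/p[:,2]+c['cy']]
E
python3 - <<'E'
from h import *
s=1.5625
for n,uv,z in [("c1",(234,271),.014),("c2",(418,230),.014),("c3",(437,304),.014),("c4",(249,350),.014),("axis",(370,278),.071),("knob",(421,352.5),.12),("piv",(389,306),.089)]:
    print(n,back("top",np.array(uv)/s,z).round(4))
im=cv2.imread("raw_top0.png")[140:240,140:290]
a=cv2.resize(im,(800,533),interpolation=cv2.INTER_CUBIC); cv2.imwrite("pics/crop1.png",a)
im=cv2.imread("raw_scene0.png")[155:305,205:355]
a=cv2.resize(im,(600,600),interpolation=cv2.INTER_CUBIC); cv2.imwrite("pics/crop2.png",a)
E
```

```text
c1 [0.6543 0.2867 0.014 ]
c2 [ 0.7238 -0.0304  0.014 ]
c3 [ 0.5927 -0.0602  0.014 ]
c4 [0.5182 0.2577 0.014 ]
axis [0.6272 0.0524 0.071 ]
knob [ 0.5003 -0.0253  0.12  ]
piv [0.5776 0.0222 0.089 ]
```

View pics/crop1.png

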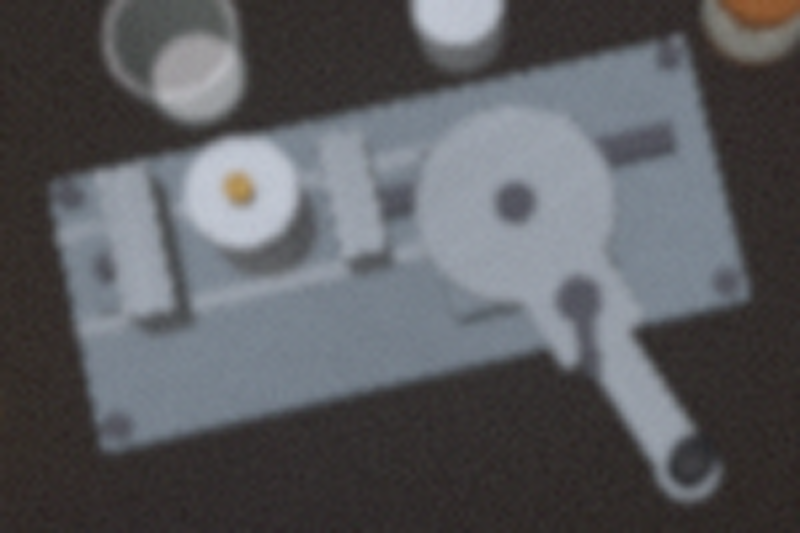

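View pics/crop2.png

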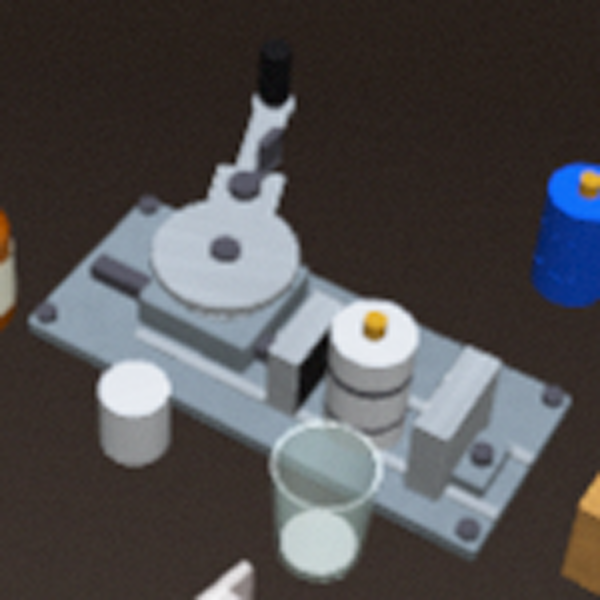

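The crops show the selector lever pointing left of the handle, on the release side. The pivot is at crop1 (578,297), the tab end near (590,365) and the knob top at (690,458). I triangulate these points and measure the gap between jaw and stop.

Run:
```python
from h import *
C1=lambda p:np.array(p)/5.3333+140
C2=lambda p:np.array(p)/4+[205,155]
def tri(a,b):
    P=[]
    for n in("top","scene"):
        c=camera_info(n);K=np.array([[c['fx'],0,c['cx']],[0,c['fy'],c['cy']],[0,0,1]]);P.append(K@np.c_[c['R'],c['t']])
    X=cv2.triangulatePoints(P[0],P[1],C1(a).reshape(2,1),C2(b).reshape(2,1)); return (X[:3]/X[3]).ravel()
for n,a,b in[("axis",(515,202),(225,249)),("knobtop",(690,457),(275,47)),("piv",(578,297),(245,185)),("tab",(589,350),(272,137)),("nipple",(239,187),(376,323))]:
    print(n,tri(a,b).round(4))
ax=back("top",C1((515,202)),.075)[:2]; k=back("top",C1((690,457)),.12)[:2]; print("ax",ax,"k",k,np.linalg.norm(k-ax))
c=[back("top",C1(p),.014)[:2] for p in[(52,182),(686,36),(750,299),(103,452)]]
y=(c[0]-c[1])+(c[3]-c[2]); y/=np.linalg.norm(y); x=np.array([y[1],-y[0]]); print("y",y, np.linalg.norm(c[0]-c[1]),np.linalg.norm(c[0]-c[3]))
d=k-ax; print("theta",np.arctan2(-(d@y),-(d@x)), "clamp yaw",np.arctan2(x[1],x[0]))
for n,p,z in[("jawface",(333,200),.054),("stopface",(163,240),.062),("cell",(241,192),.084)]:
    q=back("top",C1(p),z)[:2]-ax; print(n,q@x,q@y)
```

```text
axis [0.6271 0.0533 0.071 ]
knobtop [ 0.5005 -0.0256  0.1187]
piv [0.5798 0.0241 0.076 ]
tab [0.5512 0.0198 0.0982]
nipple [0.6282 0.1797 0.1045]
ax [0.62646255 0.05288666] k [ 0.50004922 -0.02515165] 0.1485607857254213
y [-0.22068353  0.97534547] 0.3282550937528883 0.13922917999877668
theta 0.3305471256019208 clamp yaw 0.2225152282173805
jawface 0.025864339704941487 0.08487861265055877
stopface 0.023715891749182295 0.16747699733776836
cell 0.032586098334503336 0.12423495143888855
```

```bash
cat >> h.py <<'E'
AX=np.array([.627,.053]); YAW=.2225
u=lambda a: np.array([np.cos(a),np.sin(a)])
def quat(a): return [np.cos(a/2),np.sin(a/2),0,0]   # pointing down, tool x along angle a
def knob(th,r=.15): return AX+r*u(np.pi+YAW+th)
E
python3 - <<'E'
from h import *
th=.33; psi=np.pi+YAW+th; piv=AX+.056*u(psi); r=.032; Z=.153
def pose(phi,z=Z):
    a=psi+phi; n=a+np.pi/2
    p=piv+r*u(a)-.0145*u(n); n=(n+np.pi)%(2*np.pi)-np.pi
    return [*p,z],quat(n)
def quatalt(q): # half turn about z (tool)
    a=2*np.arctan2(q[1],q[0]); return quat(a+np.pi)
p,q=pose(-.85,.22)
for qq in(q,quatalt(q)):
    j=arm.ik(p,qq); print(j)
E
```

```text
[ 0.13467708  0.59489174 -0.40127137  1.79557343  0.30620122  0.81272397
  2.42681829]
[-0.37472589  0.5929674   0.39083604  1.81212115 -0.30266625  0.79553608
 -0.12780254]
```

Run:
```python
from h import *
th=.33; psi=np.pi+YAW+th; piv=AX+.056*u(psi); r=.032
def pose(phi,z=.153):
    a=psi+phi; n=a+np.pi/2
    return [*(piv+r*u(a)-.0145*u(n)),z],quat(n-np.pi),u(n)
arm.move_gripper(0.0)
p,q,n=pose(-.85,.22); arm.movep(p,q)
p,q,n=pose(-.85); arm.line_to(p,.1)
F0=np.array(arm.read_ft_force()); print(arm.read_time(),F0.round(2))
for phi in np.arange(-.7,.46,.1):
    p,q,n=pose(phi); arm.line_to(p,.03,q)
    F=np.array(arm.read_ft_force())-F0; f=-(F[:2]@n)
    print(round(phi,2),"push",round(f,2),F.round(2))
    if f>6.5: break
print(arm.read_time(),arm.read_tool_pos())
cv2.imwrite("raw_top1.png",snapshot("top"))
```

```text
3.8583 [ 0.47  0.41 -0.52]
-0.7 push 0.19 [-0.26  0.23  0.36]
-0.6 push -0.24 [-0.59 -0.21  0.46]
-0.5 push -0.19 [-0.97 -0.25  0.26]
-0.4 push -0.33 [ 0.14 -0.31  0.39]
-0.3 push -0.96 [-0.39 -1.09  0.54]
-0.2 push 0.39 [-1.4  -0.1   0.28]
-0.1 push 1.14 [-0.94  0.82  0.02]
-0.0 push 1.79 [-1.79  1.    0.37]
0.1 push 0.56 [-0.75  0.13  0.14]
0.2 push 1.1 [-1.96 -0.33  0.74]
0.3 push 2.45 [-2.72  0.62 -0.85]
0.4 push 1.09 [-1.52 -0.24 -0.38]
7.1167 [0.54895729 0.00571817 0.15292824]
```

Run:
```python
from h import *
p=arm.read_tool_pos(); arm.line_to([p[0]-.004,p[1]+.03,p[2]],.15); arm.line_to([p[0]-.004,p[1]+.03,.2],.2)
arm.movep([.45,.2,.28],arm.read_eef_rot())
t=snapshot("top"); s=snapshot("scene"); print(arm.read_time())
a=cv2.resize(t[170:240,210:290],(400,350),interpolation=cv2.INTER_CUBIC); b=cv2.resize(s[155:225,245:325],(400,350),interpolation=cv2.INTER_CUBIC)
cv2.imwrite("pics/sel1.png",np.hstack([a,b]))
```

```text
8.8333
```

View pics/sel1.png

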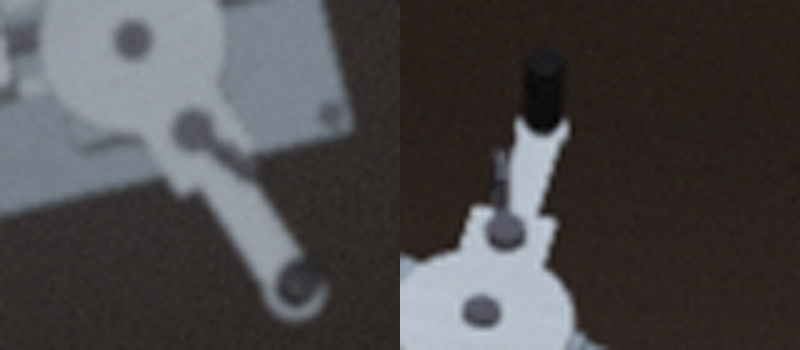

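The selector lever (left crop, from (193,130) to (252,172)) is now on the far side of the handle, and the handle hasn't moved. I'll push it again until the force shows it's at its stop, then grasp the knob.

Run:
```python
from h import *
th=.33; psi=np.pi+YAW+th; piv=AX+.056*u(psi); r=.032
def pose(phi,z=.153):
    a=psi+phi; n=a+np.pi/2
    return [*(piv+r*u(a)-.0145*u(n)),z],quat(n-np.pi),u(n)
p,q,n=pose(.15,.2); arm.movep(p,q)
p,q,n=pose(.15); arm.line_to(p,.1)
F0=np.mean([arm.read_ft_force() for _ in range(5)],0); print(arm.read_time())
for phi in np.arange(.25,.6,.04):
    p,q,n=pose(phi); arm.line_to(p,.03,q)
    F=np.mean([arm.read_ft_force() for _ in range(5)],0)-F0; f=-(F[:2]@n)
    print(round(phi,2),"push",round(f,2),F.round(2))
    if f>4.5: break
p,q,n=pose(.15); arm.line_to(p,.1,q); arm.line_to([p[0],p[1],.21],.2)
cv2.imwrite("raw_top2.png",snapshot("top")); print(arm.read_time())
for a in (YAW,YAW+np.pi,YAW-np.pi/4,YAW+.4):
  print([arm.ik([*knob(t),.154],quat(a)) for t in(-.72,.72)])
```

```text
10.35
0.25 push 0.19 [-0.01  0.27 -1.47]
0.29 push -0.04 [ 0.43  0.42 -0.6 ]
0.33 push 0.37 [-0.38  0.12  0.2 ]
0.37 push -0.27 [ 0.36  0.03 -0.77]
0.41 push -0.3 [ 0.41  0.06 -0.72]
0.45 push 1.64 [-1.44  0.79 -0.  ]
0.49 push 2.14 [-1.91  0.99 -0.61]
0.53 push 3.53 [-2.89  2.1   1.61]
0.57 push 2.9 [-3.    0.44  2.09]
13.6667
[array([-0.68200346,  0.69326689,  0.61357858,  1.99388428, -0.64723654,
        0.65636337, -0.99432317]), array([-0.28756668,  0.72455569,  0.59883878,  1.90397435, -0.61529991,
        0.70400811, -0.66925705])]
[array([-0.16477613,  0.61989409, -0.1863833 ,  1.97790671,  0.20362067,
        0.56139404,  1.30318048]), array([ 0.22850014,  0.65710995, -0.21967013,  1.88751957,  0.23069339,
        0.62134195,  1.65812122])]
[array([-0.80532907,  0.76996684,  0.83954059,  1.99736407, -0.84340751,
        0.76662721, -1.58390795]), array([-0.40382301,  0.79597173,  0.81588281,  1.90738231, -0.80678287,
        0.80487511, -1.27179991])]
[array([-0.61602131,  0.66632389,  0.50330384,  1.99194359, -0.54114156,
        0.61719726, -0.70013771]), array([-0.2223733 ,  0.69795312,  0.48735635,  1.90198902, -0.50853302,
        0.66631645, -0.37194931])]
```

Run:
```python
from h import *
arm.movep([.45,.2,.28],arm.read_eef_rot())
t=snapshot("top"); cv2.imwrite("raw_top3.png",t); print(arm.read_time())
S=8; x0,y0=220,165
a=cv2.resize(t[y0:y0+70,x0:x0+70],(560,560),interpolation=cv2.INTER_CUBIC)
def dot(X,c):
    p=(proj("top",[X])[0]-[x0-.5,y0-.5])*S; cv2.circle(a,tuple(int(v) for v in p),2,c,-1)
for th,c in((.33,(0,255,0)),(.38,(0,0,255))):
    psi=np.pi+YAW+th; dot([*knob(th),.12],c)
    piv=AX+.056*u(psi); dot([*piv,.078],c)
    for l in(.017,.039):
        dot([*(piv+l*u(psi+.4)),.102],c)
cv2.imwrite("pics/sel2.png",a)
```

```text
14.6
```

View pics/sel2.png

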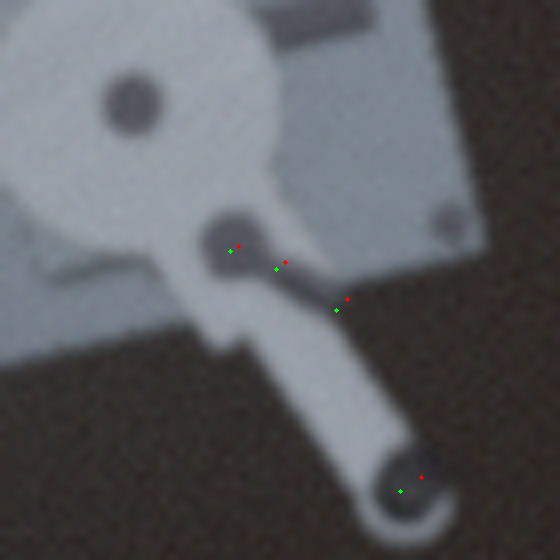

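The knob top (407,482) puts the handle at about 0.35 rad, and the tab lines up with the +0.40 prediction, so the selector is fully over. Next I grasp the knob and make the return stroke.

```bash
cat >> h.py <<'E'
F0=None
def force(th,n=6):
    "tangential (resistance to growing angle, +) and radial outward force felt by the tool"
    f=np.mean([arm.read_ft_force() for _ in range(n)],0)-np.load('F0.npy')
    a=np.pi+YAW+th; return -(f[:2]@u(a+np.pi/2)), f[:2]@u(a), f[2]
def go(th,v=.12,r=.15): arm.line_to([*knob(th,r),.154],v)
E
python3 - <<'E'
from h import *
q=quat(np.pi+YAW+.35)
arm.move_gripper(.6); arm.movep([*knob(.35),.21],q); arm.line_to([*knob(.35),.154],.1)
arm.pause(.1); np.save('F0.npy',np.mean([arm.read_ft_force() for _ in range(15)],0))
arm.move_gripper(.1,30); print(arm.read_time(),arm.read_opening(),np.round(force(.35),2))
for th in np.arange(.2,-.73,-.153):
    go(th); print(round(th,2),np.round(force(th),2))
print(arm.read_time(),arm.read_opening())
E
```

```text
17.7917 0.248338322185512 [-1.28  1.44  5.03]
0.2 [2.   0.73 5.86]
0.05 [2.52 0.01 6.7 ]
-0.11 [ 1.51 -0.75  7.46]
-0.26 [ 1.44 -1.34  6.62]
-0.41 [ 2.56 -1.23  6.8 ]
-0.56 [ 1.42 -1.55  6.58]
-0.72 [ 2.81 -1.86  5.96]
20.175 0.24897376908971242
```

Run:
```python
from h import *
print(arm.read_tool_pos()[:2]-knob(-.72))
for th in np.arange(-.62,.73,.134):
    go(th,.1); a=np.round(force(th),2); print(round(th,2),a)
    if a[0]>8.5: break
print(arm.read_time(),arm.read_opening(),arm.read_tool_pos()[:2]-knob(th))
arm.pause(.3); print(np.round(force(th,15),2))
```

```text
[ 0.00164253 -0.00011727]
-0.62 [-0.93 -1.65 10.12]
-0.49 [-2.64 -2.18  9.96]
-0.35 [-0.83 -1.97  6.5 ]
-0.22 [-1.19 -1.11  7.29]
-0.08 [ 0.75 -2.    8.39]
0.05 [-0.17 -1.66  8.06]
0.18 [-0.18 -2.06  8.65]
0.32 [ 0.63 -1.03  8.94]
0.45 [ 0.35 -0.99  9.53]
0.59 [ 0.11 -0.11  9.1 ]
0.72 [-0.72 -0.31  8.31]
23.975 0.247402581192522 [ 5.71835730e-05 -5.56427794e-04]
[ 0.88 -1.44  8.77]
```

Run:
```python
from h import *
t=snapshot("top"); s=snapshot("scene"); cv2.imwrite("raw_top4.png",t)
a=cv2.resize(t[140:240,140:290],(600,400),interpolation=cv2.INTER_CUBIC); cv2.imwrite("pics/st1.png",a); print(arm.read_time(), np.round(arm.read_effort(),2))
```

```text
24.375 [  0.55 -37.21  -1.1   -9.1    0.17   0.04   0.  ]
```

View pics/st1.png

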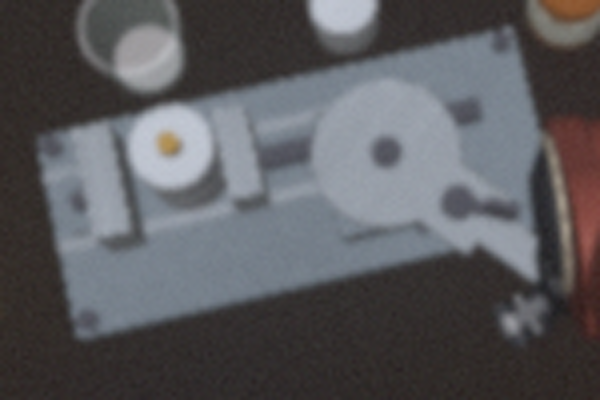

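Readings taken after the arm settles don't show the drive resistance. I'll try sampling force from a second thread while the arm makes the harmless return stroke.

```bash
cat >> h.py <<'E'
import threading,time
def watched(fn):
    "run a blocking motion while sampling time, position and force"
    out=[]; stop=threading.Event()
    def w():
        while not stop.is_set():
            try: out.append((arm.read_time(),*arm.read_tool_pos(),*arm.read_ft_force()))
            except Exception as e: out.append(repr(e)); break
            time.sleep(.002)
    t=threading.Thread(target=w,daemon=True); t.start()
    try: fn()
    finally: stop.set(); t.join(2)
    return out
E
timeout 60 python3 - <<'E'
from h import *
o=watched(lambda: go(.35,.08)); print(len(o)); 
for r in o[::max(1,len(o)//12)]: print(r if isinstance(r,str) else np.round(r,3))
print(arm.read_time())
E
```

```text
1
[26.125  0.501 -0.028  0.155 -0.441  2.776 10.199]
26.575
```

The calls run one after another, so forces can only be read at rest. I go back to -0.72, regrip there to remove the bias, then drive forward in small slow steps.

```bash
timeout 200 python3 - <<'E'
from h import *
for th in(0.1,-.15,-.4,-.72): go(th,.2)
p=np.array(arm.read_tool_pos()); arm.line_to([*p[:2],.157],.1)
arm.move_gripper(.36); arm.pause(.1)
np.save('F0.npy',np.mean([arm.read_ft_force() for _ in range(10)],0))
arm.move_gripper(.1,30)
print(arm.read_time(),(p[:2]-knob(-.72)).round(4),np.round(force(-.72),2))
off=p[:2]-knob(-.72)
np.save('off.npy',off)
def go2(th,v): 
    w=np.clip((.2-th)/.9,0,1)   # fade the grip offset out along the stroke
    arm.line_to([*(knob(th)+off*w),.157],v)
for th in(-.56,-.43,-.3): go2(th,.1); print(th,np.round(force(th),2))
for th in np.arange(-.28,-.15,.02):
    go2(th,.02); print(round(th,2),np.round(force(th),2),arm.read_time())
E
```

```text
28.8083 [0.0017 0.    ] [-0.88 -0.35  4.75]
-0.56 [ 0.3  -1.73  6.53]
-0.43 [ 1.05 -1.18  6.08]
-0.3 [ 1.64 -2.74  5.94]
-0.28 [ 3.89 -1.88  5.88] 30.1833
-0.26 [ 5.14 -1.9   5.97] 30.4833
-0.24 [ 4.93 -2.12  5.28] 30.7833
-0.22 [ 4.88 -2.41  6.34] 31.0833
-0.2 [ 5.3  -2.27  6.24] 31.3833
-0.18 [ 4.7  -2.93  6.27] 31.6833
-0.16 [ 5.13 -2.95  6.35] 31.9833
```

```bash
timeout 300 python3 - <<'E'
from h import *
off=np.load('off.npy'); th=-.16
while th<.72:
    f=force(th,12)
    step=.025 if f[0]<6.3 else .006 if f[0]<7.8 else .004
    th+=step; w=np.clip((.2-th)/.9,0,1)
    arm.line_to([*(knob(th)+off*w),.157],.02 if step>.01 else .01)
    f=force(th,12); print(round(th,3),np.round(f,2),round(arm.read_time(),2))
    if f[0]>8.6 or arm.read_time()>47: break
open('th.txt','w').write(str(th))
E
```

```text
-0.135 [ 4.78 -2.53  6.57] 32.32
-0.11 [ 5.5  -2.81  6.39] 32.65
-0.085 [ 5.74 -3.2   5.75] 32.98
-0.06 [ 5.42 -2.52  5.76] 33.32
-0.035 [ 6.27 -3.07  6.43] 33.65
-0.01 [ 5.82 -3.63  6.4 ] 33.98
0.015 [ 5.01 -3.57  6.56] 34.32
0.04 [ 5.76 -4.71  6.76] 34.65
0.065 [ 6.18 -3.53  6.09] 34.98
0.09 [ 5.62 -2.86  6.31] 35.32
0.115 [ 5.2  -3.81  6.05] 35.65
0.14 [ 5.14 -3.67  7.6 ] 35.98
0.165 [ 5.44 -3.93  7.14] 36.32
0.19 [ 4.92 -3.49  7.29] 36.65
0.215 [ 6.13 -3.64  6.08] 36.98
0.24 [ 8.41 -3.82  7.66] 37.32
0.244 [ 7.44 -3.72  8.29] 37.57
0.25 [ 8.74 -3.29  7.81] 37.82
```

```bash
timeout 300 python3 - <<'E'
from h import *
off=np.load('off.npy'); th=float(open('th.txt').read())
def m():
    v=[]
    for _ in range(4): v.append(force(th,3)[0]); arm.pause(.03)
    return np.mean(v),np.std(v)
print(m())
for _ in range(6):
    th+=.003; w=np.clip((.2-th)/.9,0,1)
    arm.line_to([*(knob(th)+off*w),.157],.01)
    f0=force(th,5)[0]; f=m(); print(round(th,3),round(f0,2),np.round(f,2),round(arm.read_time(),2))
    if max(f[0],(f0+f[0])/2)>9.1: break
open('th.txt','w').write(str(th))
cv2.imwrite("raw_top5.png",snapshot("top")); s=snapshot("scene")
cv2.imwrite("pics/st2.png",np.hstack([cv2.resize(i,(400,400),interpolation=cv2.INTER_CUBIC) for i in(cv2.imread("raw_top5.png")[140:240,140:240],s[205:305,255:355])]))
E
```

```text
(np.float64(8.356611294763933), np.float64(0.3871215413842394))
0.253 8.63 [8.29 0.27] 38.33
0.256 8.64 [8.85 0.52] 38.72
0.259 8.17 [8.58 0.44] 39.1
0.262 9.48 [9.3  0.38] 39.48
```

View pics/st2.png

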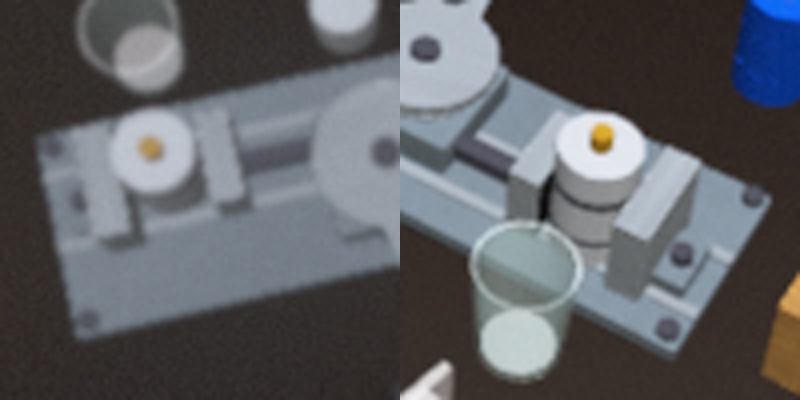

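The cell stands upright, touching both the jaw and the stop, and the pull reads about 9.2 N. I take one more tiny step, then ease back, let go, retreat and check.

```bash
timeout 300 python3 - <<'E'
from h import *
off=np.load('off.npy'); th=float(open('th.txt').read())
def g(th): 
    w=np.clip((.2-th)/.9,0,1); arm.line_to([*(knob(th)+off*w),.157],.01)
g(th+.002); v=[]
for _ in range(5): v.append(force(th,3)[0]); arm.pause(.03)
print("pull",np.mean(v))
for k in (.01,.025,.04): g(th-k); f=force(th)[0]; print(k,f)
arm.move_gripper(.6); p=arm.read_tool_pos(); arm.line_to([p[0],p[1],.25],.15)
arm.movep([.42,.0,.3],arm.read_eef_rot()); arm.pause(.3)
t=snapshot("top"); s=snapshot("scene"); print(arm.read_time())
cv2.imwrite("pics/end.png",np.hstack([cv2.resize(i,(400,400),interpolation=cv2.INTER_CUBIC) for i in(t[140:270,140:270],s[155:305,225:375])]))
E
```

```text
pull 9.260273530418782
0.01 6.840349252327025
0.025 5.6550610898975
0.04 4.399410169601743
43.0917
```

View pics/end.png

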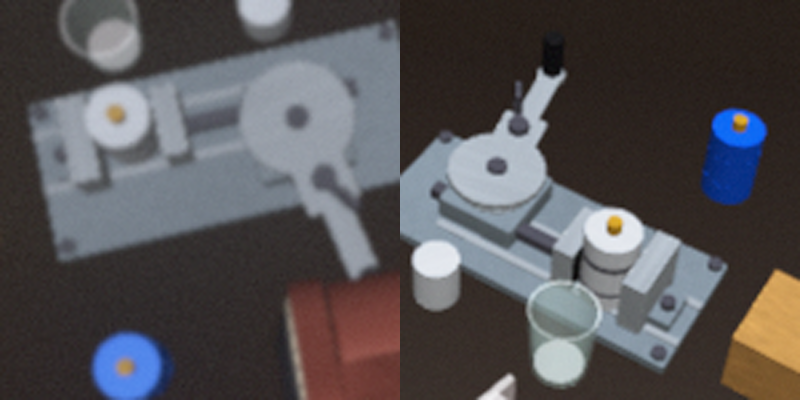

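The cell is held upright between jaw and stop, the selector is on the clamping side, and the gripper is clear of the clamp. The other objects in view haven't moved.

```bash
python3 -c "
from station import ticket
print(ticket.finish_job())"
```

```text
the job is handed in; nothing more can be done
None
```

I flipped the selector to the clamping side and clamped the cell upright against the stop with a last pull of about 9.3 N, then let go and handed the job in at about 43 s.

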